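Dress the raw edge of a splint plate with a hand rasp

TASK

Lift the lid off the metal tin by its knob and lay it flat on the tray top, take out the hand rasp and dress the top edge of the splint plate that stands in the sprung holder: at least three full forward strokes, nose first and away from you, each running from near the front of the blade to near its rear, and lifting the rasp clear for every return so that it never drags back over the edge. Press lightly but firmly: the jaws should sink a little under the rasp and the plate lean forward, but the jaws must not go down to their stop. Then lay the rasp back flat in the tin, blade down, leave the lid off, and leave the other things on the tray top undisturbed.

Things in the scene. Friction and masses are not known exactly. Their poses are not given: they have to be found in the camera images.
- tin: open aluminium tin, 160 (x) x 120 (y) x 52 mm high, walls and floor 4 mm, fixed to the tray top; origin at the centre of its underside, x along its long side, roughly away from the robot
- lid: loose aluminium lid that covers the tin at the start: plate 166 (x) x 126 (y) x 4 mm with an inner lip 6 mm deep below it and a round black knob on top; origin at the centre of the lip's lower edge, z up, plate from 6 to 10 mm above it; 0.16 kg. Laid flat on the tray top its origin is at height 0
- lid_knob (a point): grip point on the lid's knob: on the knob's axis, 33 mm above the lid's origin; the head is 26 mm in diameter and spans 22 to 42 mm above the lid's origin, on a thinner neck; fingertips have 23 mm down from this point to the plate
- rasp: hand rasp that lies blade down in the tin under the lid, nose towards the tin's +x: flat steel blade 120 (x) x 30 (y) x 6 mm, round at the nose and square at the heel, with a wooden ridge handle on top, 74 mm long, 18 mm wide (along y), from 6 to 42 mm above the blade's underside; origin at the middle of the blade's flat underside, x towards the nose, z up; 0.22 kg
- rasp_nose (a point): tip of the rasp's nose, on the blade's underside, 60 mm ahead (+x) of the rasp's origin
- rasp_handle (a point): grip point in the rasp's handle, at x = -5 mm and 30 mm above the underside; pinch it across y from above
- clamp: fixed sprung work holder: base 110 (x) x 130 (y) x 10 mm, two posts 66 mm high, dark jaws 34 to 58 mm up that ride down the posts, and a white plastic plate upright in the jaws, 84 mm wide (y), 5 mm thick, top edge 105 mm up. Origin under the base's centre, below the edge; x, roughly away from the robot, is the forward stroke direction; the T-bar screw faces the robot (-x, out to 40 mm)
- splint_edge (a point): middle of the plate's top edge, which runs along the holder's y; 105 mm above the tray top at rest; moves with the jaws and the plate
- jaws (a joint): how far the jaws and the plate have sunk under pressure, in m: 0 at rest, stop at 0.022; a spring: 1 N to start, then 0.5 N per mm. 4 to 12 mm is a good pressure for filing (3 to 7 N); more than 18 mm counts as pressed to the stop
- splint (a joint): lean of the springy plate about the top of the jaws (48 mm below the edge), in rad: 0 at rest, positive when the edge leans forward (+x of the holder), as on a forward stroke; negative when it is dragged back; 1.2 N m per rad, so the edge leans some mm
- cotton_jar: bystander: clear jar with red lid, 75 mm in diameter, 94 mm high, origin at the centre of its underside
- gauze_pack: bystander: flat white pack, 68 x 104 x 12 mm, origin at the centre of its underside
- small_vial_1: bystander: small vial with a blue cap, 24 mm in diameter, 41 mm high, origin at the centre of its underside

How it is judged:
By the outcome, as a careful person would: the job done as asked, in the order asked, and still so for the second after the job is handed in, with the robot touching nothing.
It also fails if it takes over 67 s, if anything falls off the work surface, if the arm or the gripper's body presses on something with over 40 N, if the wrist force passes 120 N, or if a joint passes its speed limit or range.

ROBOT

A 6-joint arm with a two-finger parallel gripper is mounted at the origin on a cart in front of the work surface, level with it; the furniture and walls round the work are solid. World frame = base frame: x ahead of the robot, y to its left, z up, the work surface at z = 0. Lengths are in m, angles in degrees, forces in N, time in s.
With the tool pointing down it reaches from about 0.325 to 0.9 m from the base axis. Payload 3.5 kg.
Tool frame: the origin (TCP) lies at the very end of the fingers, on their centre line; the grasp point (between the pads) lies 19 mm behind it; z points along the fingers, y is the line along which they close (so a half turn about z gives the same grasp; the last joint's range is limited). The gripper opens to 85 mm and grips with 20 to 120 N. Pads are 22 mm wide; open, the fingers measure 114 mm over their backs; the gripper's body (76 mm by 85 mm) begins 54 mm behind the grasp point. The pads swing forward as they close: fully open they stand 13 mm farther back than shut.
Start: joints at [57.559, 15.837, -1.513, 72.651, 0, 84.076], TCP at [0.279, 0.559, 0.231] pointing down, gripper open.
Joint ranges: [-178.77, 178.77], [-48.84, 107.48], [-61.69, 71.31], [-111.58, 123.2], [-90, 87.43], [-180, 180]. Speed limits (degrees/s): [147.25, 147.25, 180, 180, 180, 180].

INTERFACE

Orientations are given as [roll, pitch, yaw] about the fixed x, y, z axes, in that order (R = Rz(yaw) Ry(pitch) Rx(roll)).
In Python, from bench import bot, cams, telemetry gives the robot as it stands (bot), with the cameras (cams) and the readings (telemetry).
- The arm moves only by the shell command python3 steer.py 'ROWS' [OPENING] [FORCE]. ROWS is one flat JSON list of numbers that holds 1 to 5 rows one after another, with no inner brackets; each row has 6 numbers: dx, dy, dz in units of 100 mm, then a rotation vector rx, ry, rz in units of 2 degrees; each row shifts and turns the commanded pose from where the row before left it, along the tool's axes as they then stand; what a row does not reach is not made up. A row lasts 1/12 s, in which the tool goes at most 0.0417 m and 7.16 degrees, less where a joint would pass 70% of its speed; a pose out of reach is approached as far as the arm can. OPENING is the finger opening in m, set as the command begins (- or left out keeps the last). The fingers move at their own pace and stop on an object; FORCE is the grip in N (left out, the last holds). Time passes only in rows, so rows that do not move let the fingers close. It prints the time, the measured TCP pose, the force, the opening and the grip force at its end. Input that does not fit is refused with a message, and nothing moves.
- telemetry.observe(): the state, without advancing time (a new reading comes with each control period).
- cams.snapshot(name): name is "scene" or "top" or "wrist"; returns the picture (400x640x3 uint8, red, green, blue); there is no depth.
- cams.get_calibration(name): a dict with "fx", "fy", "cx", "cy" (pixels), "rvec" (rotation vector, rad) and "tvec" (3), from world to camera coordinates, as OpenCV has them. Camera axes: x right, y down, z forward; pixel columns grow to the right and rows downward; lengths in m; the calibration is good to about 2 mm. A picture is of the moment at which its call begins: read the wrist's pose just before it. get_calibration takes no time and is no camera call; for the wrist camera it gives the pose at the moment of the call.
- bot.hand_in(): hands the job in; it is judged then, once.
The state is a dict: "time_s": time; "joint_pos": joint angles; "joint_velocities": joint speeds; "tau": joint torques, N m; "ee_pos": TCP position; "ee_rot": TCP orientation; "wrist_force": force on the tool from outside, world axes, zero at the start; "wrist_torque": the same for the moment, N m; "gripper_width": finger opening in m; "finger_force": force on a finger pad.
Only numpy, scipy, OpenCV 4.12 (cv2) and the standard library are available. Lean on these libraries where they do the work, as an engineer would, in place of code of your own. Each camera call takes 0.05 s, during which the arm holds its last target. There are 200 camera calls.

## Working session

There is one attempt and no reset: what is moved stays moved. The work goes in short steps, Python scripts to look and compute and a shell command to move; the robot and the scene stay as the last step left them, time stands still between calls to the robot, and variables do not carry over. Pictures are saved under pics/ and viewed, at most 10 in all, crops included, and the job is handed in when it is done.

```bash
ls; mkdir -p pics
python3 - <<'E'
from bench import bot, cams, telemetry
import cv2
o=telemetry.observe();print({k:o[k] for k in('time_s','ee_pos','ee_rot','gripper_width','wrist_force')})
for n in('scene','top'):
    cv2.imwrite(f'pics/{n}0.png',cams.snapshot(n)[:,:,::-1]);print(n,cams.get_calibration(n))
E
```

```text
bench.py
pics
steer.py
{'time_s': 0.0, 'ee_pos': array([0.27862667, 0.55859551, 0.23015715]), 'ee_rot': array([-1.79874217e+02, -1.49489225e-02,  1.53482238e+02]), 'gripper_width': 0.08583641046444386, 'wrist_force': array([ 0.43934787,  0.1765092 , -0.00421028])}
scene {'fx': 392.9424041098098, 'fy': 392.9424041098098, 'cx': 322.93239172852265, 'cy': 200.3475747951961, 'rvec': array([ 1.12902346, -2.21977436,  1.08419189]), 'tvec': array([0.35171195, 0.38790067, 0.48306523])}
top {'fx': 362.87623089804504, 'fy': 362.87623089804504, 'cx': 320.2225407722776, 'cy': 196.7112780116556, 'rvec': array([ 2.11381694, -2.17643148,  0.09370942]), 'tvec': array([0.02066297, 0.62184896, 0.88560214])}
```

View pics/scene0.png

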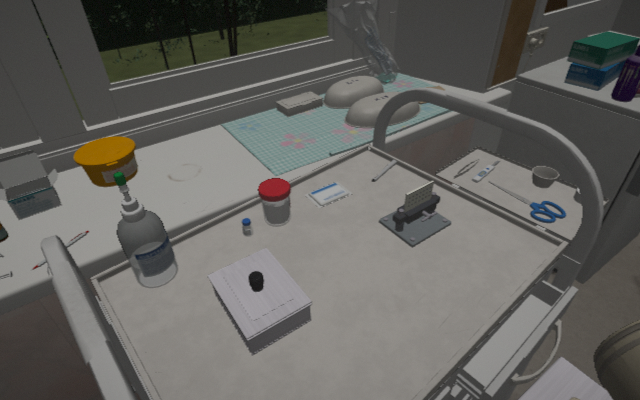

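View pics/top0.png

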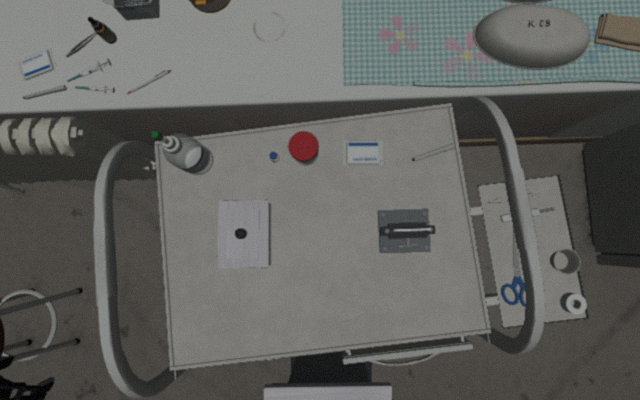

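The scene view shows the tin with its lid at about (258,300), knob (257,279), and the holder at (415,215) with the plate's top edge from about (405,196) to (433,182). In the top view the knob is at (241,233), the lid corners at (219,201)/(268,200)/(270,267)/(218,268), and the holder base is centred at (404,231). I'll enlarge these for finer pixels.

```bash
cat > h.py <<'E'
import numpy as np,cv2
from bench import bot, cams, telemetry
def P(n,c=None):
    c=c or cams.get_calibration(n)
    R=cv2.Rodrigues(np.array(c['rvec']))[0];t=np.array(c['tvec']).reshape(3,1)
    K=np.array([[c['fx'],0,c['cx']],[0,c['fy'],c['cy']],[0,0,1]]);return K,R,t
def proj(n,X,c=None):
    K,R,t=P(n,c);p=K@(R@np.array(X,float).reshape(-1,3).T+t);return (p[:2]/p[2]).T
def ray(n,u,z,c=None):  # pixel -> world at height z
    K,R,t=P(n,c);d=R.T@np.linalg.inv(K)@[u[0],u[1],1];o=(-R.T@t).ravel();return o+d*(z-o[2])/d[2]
def tri(a,ua,b,ub,ca=None,cb=None):
    Ma,Mb=[K@np.hstack([R,t]) for K,R,t in(P(a,ca),P(b,cb))]
    X=cv2.triangulatePoints(Ma,Mb,np.array(ua,float),np.array(ub,float)).ravel();return X[:3]/X[3]
E
python3 - <<'E'
from h import *
print('knob',tri('scene',(257,280),'top',(241,233)))
for u in((219,201),(268,200),(270,267),(218,268)):print('lid',ray('top',u,.056))
for u in((304,146),(274,156),(364,152),(404,231)):print(ray('top',u,.0))
s=cv2.imread('pics/scene0.png');t=cv2.imread('pics/top0.png')
f=lambda im,x,y,w,h,k:cv2.resize(im[y:y+h,x:x+w],None,fx=k,fy=k,interpolation=cv2.INTER_CUBIC)
a=np.hstack([f(s,200,240,120,110,3.2)[:352,:384],f(s,370,170,90,80,4.4)[:352,:396]])
b=np.hstack([f(t,208,190,76,86,2.9)[:248,:220],f(t,370,200,76,62,4)[:248,:304],np.zeros((248,256,3),np.uint8)])
cv2.imwrite('pics/z.png',np.vstack([a,b[:,:780]]))
E
```

```text
knob [0.53414907 0.19501718 0.07396628]
lid [0.61701291 0.25636319 0.056     ]
lid [0.61572326 0.13272694 0.056     ]
lid [0.45071906 0.12948637 0.056     ]
lid [0.45148508 0.25784924 0.056     ]
[0.76556631 0.04358954 0.        ]
[0.74089856 0.1251142  0.        ]
[ 0.74336048 -0.11675024  0.        ]
[ 0.53021693 -0.21151841  0.        ]
```

View pics/z.png

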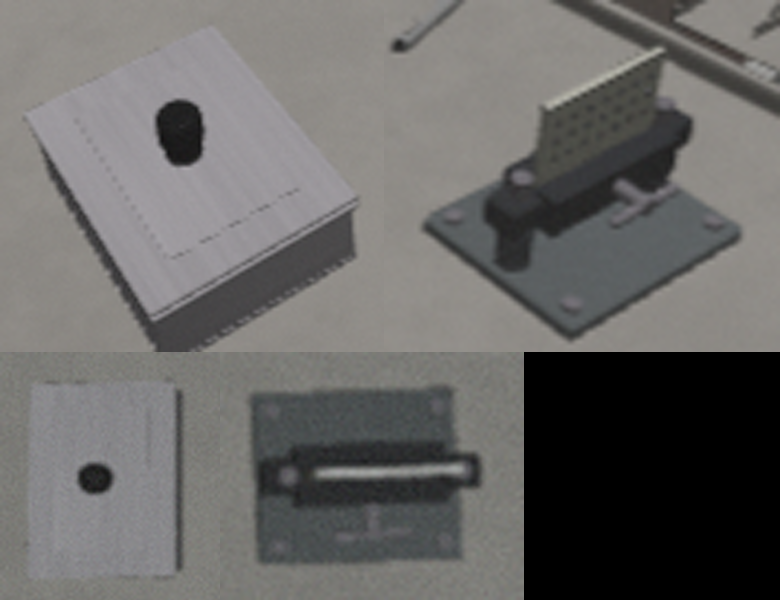

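The enlargement shows the knob's top at scene (256.3,275) and top (240.8,233.4). The plate edge ends at scene (406.6,194.1) and (433.2,181.4), and at top (393.3,230.5) and (432,228.8). The base corners in the top view are (378,210.8), (428.3,209), (430.8,251) and (379.5,252.5).

Run:
```python
from h import *
print('knobtop',tri('scene',(256.3,275),'top',(240.8,233.4)))
a=tri('scene',(406.6,194.1),'top',(393.3,230.5));b=tri('scene',(433.2,181.4),'top',(432,228.8))
print('edge',a,b,(a+b)/2,np.linalg.norm(a-b),'yaw',np.degrees(np.arctan2(*(a-b)[[0,1]]*[-1,1])))
for u in((378,210.8),(428.3,209),(430.8,251),(379.5,252.5)):print('base',ray('top',u,.01))
for u in((27.5,383),(176,383),(178,577),(27.5,577)):print('lid',ray('top',(u[0]/2.9+208,(u[1]-352)/2.9+190),.056))
# lid corners scene zoom
for u in((25,115),(210,27),(358,203),(153,318)):print('lidS',ray('scene',(u[0]/3.2+200,u[1]/3.2+240),.056))
for u in((170,135),(450,105),(490,325),(175,365)):print('tray',ray('top',u,0))
```

```text
knobtop [0.53370839 0.19360282 0.08625823]
edge [ 0.52936061 -0.16710058  0.1054297 ] [ 0.53209503 -0.25634792  0.09971229] [ 0.53072782 -0.21172425  0.10257099] 0.08947208270240577 yaw 1.7549166432530867
base [ 0.58400011 -0.14548227  0.01      ]
base [ 0.58479507 -0.2749133   0.01      ]
base [ 0.47745823 -0.27456385  0.01      ]
base [ 0.47707573 -0.14439019  0.01      ]
lid [0.61791542 0.2602137  0.056     ]
lid [0.61393574 0.13101258 0.056     ]
lid [0.44934583 0.1310266  0.056     ]
lid [0.45251763 0.25913838 0.056     ]
lidS [0.61223014 0.25785808 0.056     ]
lidS [0.61189178 0.13542537 0.056     ]
lidS [0.44476727 0.1368629  0.056     ]
lidS [0.44729791 0.25842206 0.056     ]
tray [0.80962952 0.41050229 0.        ]
tray [ 0.86452707 -0.35291215  0.        ]
tray [ 2.90291349e-01 -4.12380138e-01  1.11022302e-16]
tray [0.20783895 0.38422095 0.        ]
```

Everything agrees with the given sizes: knob top at z≈0.086, edge at z≈0.103, lid 166×126. Next I square the wrist to the tin and move over the knob.

Units first: shifts go in units of 100 mm and turns go in units of 2 degrees. So -6.6 degrees is -3.3.

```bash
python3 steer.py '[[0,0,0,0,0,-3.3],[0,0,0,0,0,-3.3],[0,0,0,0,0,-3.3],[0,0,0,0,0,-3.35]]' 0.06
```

```text
refused: ROWS must be one flat list, 6 numbers to a row, no inner brackets. Nothing was moved.
```

I used the wrong layout. The manual says one flat list, 6 numbers to a row, no inner brackets; once more.

```bash
python3 steer.py '[0,0,0,0,0,-3.3,0,0,0,0,0,-3.3,0,0,0,0,0,-3.3,0,0,0,0,0,-3.35]' 0.06
python3 steer.py '[-0.21,-0.3,0,0,0,0,-0.21,-0.3,0,0,0,0,-0.21,-0.3,0,0,0,0,-0.21,-0.3,0,0,0,0,-0.21,-0.3,0,0,0,0]'
python3 steer.py '[-0.21,-0.3,0,0,0,0,-0.21,-0.3,0,0,0,0,-0.21,-0.3,0,0,0,0,-0.21,-0.3,0,0,0,0,-0.21,-0.3,0,0,0,0]'
python3 steer.py '[-0.21,-0.3,0.2,0,0,0,-0.21,-0.34,0.2,0,0,0,0,0,0.2,0,0,0,0,0,0,0,0,0]'
python3 - <<'E'
from h import *
cv2.imwrite('pics/w1.png',cams.snapshot('wrist')[:,:,::-1])
print(telemetry.observe()['ee_pos'],telemetry.observe()['ee_rot'],proj('wrist',[[.533,.194,.088],[.45,.131,.056],[.615,.131,.056]]))
E
```

```text
time_s: 0.43
ee_pos: [0.2787, 0.5588, 0.2306]
ee_rot: [-179.9, -0.0, -179.7]
wrist_force: [-0.1, -0.4, 0.6]
gripper_width: 0.06
finger_force: 0.0
time_s: 0.85
ee_pos: [0.3857, 0.4104, 0.2339]
ee_rot: [179.7, 0.2, -179.9]
wrist_force: [0.6, -0.6, -0.7]
gripper_width: 0.0601
finger_force: 0.0
time_s: 1.27
ee_pos: [0.4893, 0.2575, 0.231]
ee_rot: [-180.0, -0.0, 180.0]
wrist_force: [0.9, 0.6, -0.5]
gripper_width: 0.0601
finger_force: 0.0
time_s: 1.6
ee_pos: [0.5271, 0.1948, 0.168]
ee_rot: [-179.9, -0.5, 179.8]
wrist_force: [-1.8, -0.4, -0.9]
gripper_width: 0.0601
finger_force: 0.0
[0.52726516 0.1960946  0.16991489] [-179.92743612   -0.38035082  179.87065302] [[322.13619649 210.18365064]
 [247.8306291  105.64371122]
 [260.07170931 277.4670511 ]]
```

View pics/w1.png

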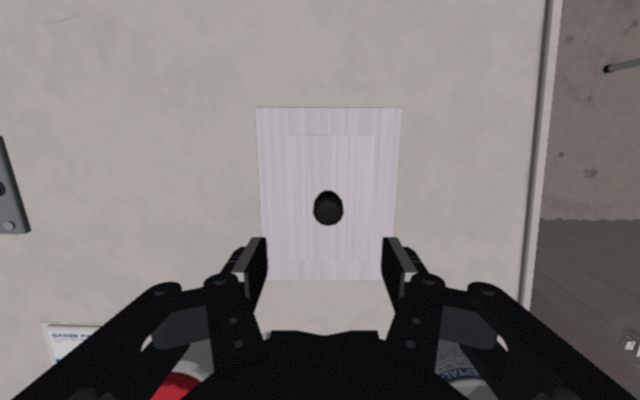

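The wrist view shows the knob's top at about (328,204) and the lid corners at (256,107) and (267,279). That agrees with prediction to about 5 mm, with y nearer 0.197. Now I go down and grip.

In the tool's units: -0.004 m is -0.04, 0.001 m is 0.01.

```bash
python3 steer.py '[-0.04,0.01,0.3,0,0,0,0,0,0.3,0,0,0,0,0,0.25,0,0,0,0,0,0.15,0,0,0,0,0,0.06,0,0,0]'
python3 steer.py '[0,0,0,0,0,0,0,0,0,0,0,0]' 0 50
python3 steer.py '[0,0,0,0,0,0,0,0,0,0,0,0,0,0,0,0,0,0,0,0,0,0,0,0]'
```

```text
time_s: 2.07
ee_pos: [0.5312, 0.1994, 0.065]
ee_rot: [-180.0, -0.2, -179.9]
wrist_force: [-0.8, -0.3, 0.1]
gripper_width: 0.06
finger_force: 0.0
time_s: 2.23
ee_pos: [0.5341, 0.1995, 0.068]
ee_rot: [180.0, 0.1, -179.9]
wrist_force: [0.7, -0.2, 0.6]
gripper_width: 0.037
finger_force: 0.0
time_s: 2.57
ee_pos: [0.535, 0.1991, 0.0689]
ee_rot: [179.9, 0.2, 180.0]
wrist_force: [-1.8, 1.1, 6.6]
gripper_width: 0.0237
finger_force: 49.7
```

In the tool's units: -0.02 m is -0.2, -0.015 m is -0.15.

```bash
python3 steer.py '[0,0,-0.1,0,0,0,0,0,-0.1,0,0,0,0,0,-0.15,0,0,0,0,0,-0.2,0,0,0,0,0,-0.2,0,0,0]' 0 60
python3 steer.py '[0,0,-0.1,0,0,0,0,0,0,0,0,0,0,0,0,0,0,0]'
python3 - <<'E'
from h import *
a=cv2.imwrite('pics/s2.png',np.vstack([cams.snapshot('scene')[150:350,150:550],cams.snapshot('wrist')[100:300,120:520]])[:,:,::-1])
E
```

```text
time_s: 2.98
ee_pos: [0.5329, 0.1984, 0.1427]
ee_rot: [-180.0, -0.1, 180.0]
wrist_force: [0.0, -0.6, -0.9]
gripper_width: 0.0234
finger_force: 58.9
time_s: 3.23
ee_pos: [0.534, 0.1986, 0.1524]
ee_rot: [180.0, 0.1, 180.0]
wrist_force: [-0.0, -0.2, -2.0]
gripper_width: 0.0233
finger_force: 58.9
```

View pics/s2.png

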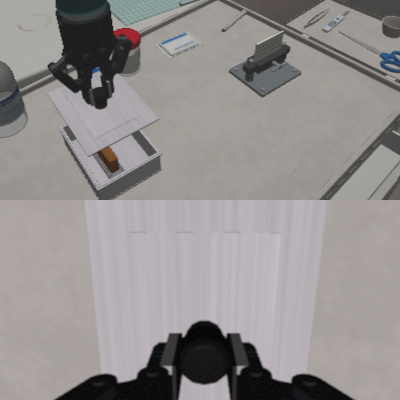

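The lid is held level and clear of the tin (scene crop about (105,115)), and the rasp's wooden handle shows in the tin. I'll carry the lid to the free spot between the tin and the holder.

```bash
python3 steer.py '[0,-0.3,0,0,0,0,0,-0.38,0,0,0,0,0,-0.38,0,0,0,0,0,-0.38,0,0,0,0,0,-0.38,0,0,0,0]'
python3 steer.py '[0,-0.26,0,0,0,0,0,0,0.3,0,0,0,0,0,0.35,0,0,0,0,0,0.3,0,0,0,0,0,0.15,0,0,0]'
python3 steer.py '[0,0,0.08,0,0,0,0,0,0.06,0,0,0,0,0,0,0,0,0]'
python3 steer.py '[0,0,0.03,0,0,0,0,0,0.02,0,0,0,0,0,0,0,0,0]'
```

```text
time_s: 3.75
ee_pos: [0.5319, 0.0152, 0.15]
ee_rot: [180.0, -0.2, -180.0]
wrist_force: [0.6, -0.0, -1.2]
gripper_width: 0.0232
finger_force: 59.2
time_s: 4.17
ee_pos: [0.5288, -0.0094, 0.0366]
ee_rot: [179.9, -0.5, 179.9]
wrist_force: [-2.0, 1.0, -1.8]
gripper_width: 0.0231
finger_force: 59.3
time_s: 4.42
ee_pos: [0.5324, -0.0093, 0.0264]
ee_rot: [180.0, -0.1, 180.0]
wrist_force: [-0.1, -0.2, -1.5]
gripper_width: 0.0234
finger_force: 59.3
time_s: 4.67
ee_pos: [0.5343, -0.0095, 0.0235]
ee_rot: [-180.0, 0.1, 180.0]
wrist_force: [0.0, 0.0, -2.6]
gripper_width: 0.0232
finger_force: 59.3
```

In the tool's units: 0.002 m is 0.02, 0.001 m is 0.01.

```bash
python3 steer.py '[0,0,0.02,0,0,0,0,0,0.01,0,0,0,0,0,0,0,0,0]'
python3 steer.py '[0,0,0.01,0,0,0,0,0,0,0,0,0]'
```

```text
time_s: 4.92
ee_pos: [0.5345, -0.0095, 0.0229]
ee_rot: [-180.0, 0.1, 180.0]
wrist_force: [-6.3, 0.4, 16.6]
gripper_width: 0.0236
finger_force: 61.2
time_s: 5.08
ee_pos: [0.5345, -0.0095, 0.0229]
ee_rot: [-180.0, 0.1, 180.0]
wrist_force: [-7.5, 1.4, 22.0]
gripper_width: 0.0233
finger_force: 62.0
```

In the tool's units: -0.002 m is -0.02.

```bash
python3 steer.py '[0,0,-0.02,0,0,0,0,0,0,0,0,0]'
python3 steer.py '[0,0,0,0,0,0,0,0,0,0,0,0,0,0,0,0,0,0,0,0,0,0,0,0]' .06
python3 steer.py '[0,0,-0.2,0,0,0,0,0,-0.3,0,0,0,0,0,-0.35,0,0,0,0,0,-0.35,0,0,0,0,0.2,-0.2,0,0,0]'
python3 steer.py '[0,0.38,0,0,0,0,0,0.38,0,0,0,0,0,0.38,0,0,0,0,0,0.38,0,0,0,0,0.2,0.36,0,0,0,0]'
python3 steer.py '[0,0,0,0,0,0,0,0,0,0,0,0,0,0,0,0,0,0]'
python3 - <<'E'
from h import *
c=cams.get_calibration('wrist');w=cams.snapshot('wrist');s=cams.snapshot('scene');t=cams.snapshot('top')
import pickle;pickle.dump(c,open('c2','wb'))
for n,i in(('w3',w),('s3',s),('t3',t)):cv2.imwrite(f'pics/{n}.png',i[:,:,::-1])
f=lambda im,x,y,w,h,k:cv2.resize(im[y:y+h,x:x+w],None,fx=k,fy=k,interpolation=cv2.INTER_CUBIC)
z=np.vstack([np.hstack([f(w,200,0,240,240,1.5)[:300],f(s,200,240,120,100,3.6)[:300,:432]]),np.hstack([f(t,208,190,124,86,3)[:258],f(s,180,200,280,172,1.5)])[:,:792]])
cv2.imwrite('pics/z3.png',z[:,:,::-1])
E
```

```text
time_s: 5.25
ee_pos: [0.5351, -0.0096, 0.023]
ee_rot: [-180.0, 0.2, 180.0]
wrist_force: [-3.8, 0.7, 11.2]
gripper_width: 0.0232
finger_force: 60.7
time_s: 5.58
ee_pos: [0.5333, -0.0095, 0.0205]
ee_rot: [180.0, -0.0, 180.0]
wrist_force: [-0.3, -0.2, 0.1]
gripper_width: 0.0604
finger_force: 0.0
time_s: 6.0
ee_pos: [0.5357, 0.0084, 0.1644]
ee_rot: [-179.9, 0.3, 179.8]
wrist_force: [1.5, -0.1, 0.4]
gripper_width: 0.0597
finger_force: 0.0
time_s: 6.42
ee_pos: [0.5166, 0.2007, 0.161]
ee_rot: [179.9, 0.2, 179.9]
wrist_force: [0.6, -0.2, 0.4]
gripper_width: 0.0601
finger_force: 0.0
time_s: 6.67
ee_pos: [0.5133, 0.1984, 0.1603]
ee_rot: [-180.0, -0.0, -180.0]
wrist_force: [-0.3, 0.5, -0.1]
gripper_width: 0.06
finger_force: 0.0
```

View pics/z3.png

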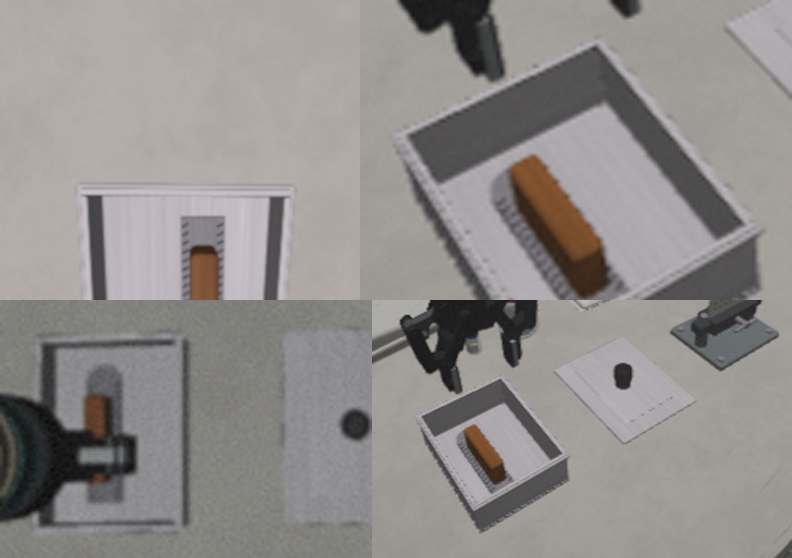

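The lid lies flat at the right, with its knob at scene-crop (623,376). The rasp is offset to +y in the tin. The handle's top ends are at scene (245.6,284.2) far and (263.9,308.1) near. The blade in the top view runs from nose (242.7,211) to heel (243,256.7), and the wrist view has the heel middle at (335,144) and the handle's near end at (336.7,167).

```bash
python3 - <<'E'
from h import *
import pickle;c=pickle.load(open('c2','rb'))
print('far handle tri',tri('scene',(245.6,284.2),'top',(240.3,221.7)))
print('near handle tri',tri('scene',(263.9,308.1),'wrist',(336.7,166.7),cb=c))
for u in((245.6,284.2),(263.9,308.1)):print('scene .046',ray('scene',u,.046))
print('top far',ray('top',(240.3,221.7),.046))
for u in((242.7,211),(243,256.7)):print('blade top',ray('top',u,.01))
for u in((320.7,144),(349.3,144)):print('wrist heel',ray('wrist',u,.01,c))
print('wrist handle near',ray('wrist',(336.7,166.7),.046,c))
print('wrist tin rim',ray('wrist',(252,124),.052,c),ray('wrist',(396.7,124),.052,c))
E
python3 - <<'E'
import cv2
i=cv2.imread('pics/w3.png');cv2.imwrite('pics/w3c.png',i)
E
```

```text
far handle tri [0.56427747 0.20604291 0.04186237]
near handle tri [0.48751258 0.20822813 0.05362694]
scene .046 [0.56064437 0.20712535 0.046     ]
scene .046 [0.4928714  0.20572951 0.046     ]
top far [0.56410052 0.20508183 0.046     ]
blade top [0.5940278  0.20783288 0.01      ]
blade top [0.47550907 0.20726855 0.01      ]
wrist heel [0.47291668 0.1945861  0.01      ]
wrist heel [0.47291243 0.22329835 0.01      ]
wrist handle near [0.48936434 0.20932457 0.046     ]
wrist tin rim [0.45183454 0.13712643 0.052     ] [0.45181551 0.25923319 0.052     ]
```

View pics/w3c.png

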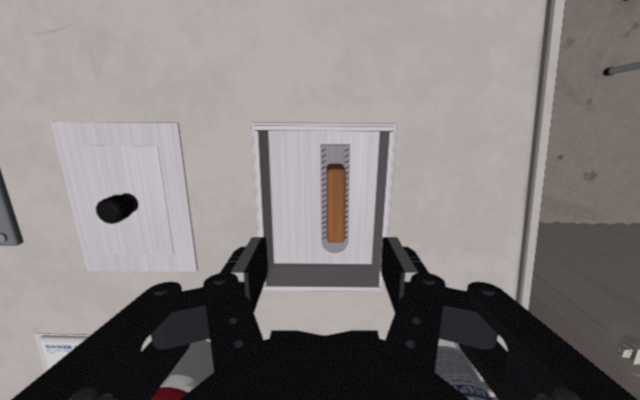

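The wrist view shows the rasp straight in the tin, with its handle from (336,165) to (336,243) and yaw about 0. The rasp origin is ≈(0.532,0.2075), so I grip at x≈0.528.

```bash
python3 steer.py '[-0.145,0.095,0,0,0,0,0,0,0.3,0,0,0,0,0,0.35,0,0,0,0,0,0.35,0,0,0,0,0,0.2,0,0,0]' .04
python3 steer.py '[0,0,0.15,0,0,0,0,0,0.04,0,0,0,0,0,0,0,0,0,0,0,0,0,0,0]'
```

```text
time_s: 7.23
ee_pos: [0.5264, 0.206, 0.0373]
ee_rot: [-179.9, -0.2, 179.8]
wrist_force: [-0.5, 0.7, -0.4]
gripper_width: 0.04
finger_force: 0.0
time_s: 7.57
ee_pos: [0.529, 0.2074, 0.0223]
ee_rot: [180.0, 0.1, 179.9]
wrist_force: [0.0, 0.1, -0.3]
gripper_width: 0.0399
finger_force: 0.0
```

```bash
python3 steer.py '[0,0,0.04,0,0,0,0,0,0,0,0,0]'
python3 steer.py '[0,0,0,0,0,0,0,0,0,0,0,0,0,0,0,0,0,0,0,0,0,0,0,0,0,0,0,0,0,0]' 0 90
python3 steer.py '[0,0,-0.1,0,0,0,0,0,-0.2,0,0,0,0,0,-0.3,0,0,0,0,0,-0.35,0,0,0,0,0,-0.35,0,0,0]'
python3 steer.py '[0,0,-0.2,0,0,0,0,0,0,0,0,0,0,0,0,0,0,0]'
```

```text
time_s: 7.73
ee_pos: [0.5292, 0.2081, 0.0187]
ee_rot: [180.0, 0.1, 180.0]
wrist_force: [0.4, -0.1, 0.2]
gripper_width: 0.0396
finger_force: 0.0
time_s: 8.15
ee_pos: [0.5288, 0.2084, 0.0188]
ee_rot: [180.0, 0.1, 180.0]
wrist_force: [-0.8, -0.4, 5.2]
gripper_width: 0.0165
finger_force: 89.0
time_s: 8.57
ee_pos: [0.5262, 0.2075, 0.148]
ee_rot: [-179.9, -0.2, 180.0]
wrist_force: [0.7, 0.6, -1.9]
gripper_width: 0.0167
finger_force: 87.9
time_s: 8.82
ee_pos: [0.5286, 0.2082, 0.1688]
ee_rot: [180.0, 0.1, 180.0]
wrist_force: [0.2, -1.3, -2.7]
gripper_width: 0.0165
finger_force: 88.0
```

The rasp is held and its underside is about 15 mm below the TCP. I carry it to the holder, above the start of the stroke.

```bash
python3 steer.py '[0.05,-0.3,0,0,0,0,0.05,-0.35,0,0,0,0,0.05,-0.35,0,0,0,0,0.05,-0.35,0,0,0,0,0.05,-0.35,0,0,0,0]' - 110
python3 steer.py '[0.05,-0.35,0,0,0,0,0.05,-0.35,0,0,0,0,0.05,-0.35,0,0,0,0,0.05,-0.35,0,0,0,0,0.05,-0.35,0,0,0,0]'
python3 steer.py '[0,-0.35,0,0,0,0,0,-0.35,0,0,0,0,0,0,0.1,0,0,0,0,0,0,0,0,0,0,0,0,0,0,0]'
python3 - <<'E'
from h import *
import pickle;pickle.dump(cams.get_calibration('wrist'),open('c4','wb'))
w=cams.snapshot('wrist');s=cams.snapshot('scene');t=cams.snapshot('top');o=telemetry.observe();print(o['ee_pos'],o['ee_rot'],o['wrist_force'])
for n,i in(('w4','w'),('s4',s),('t4',t)):
    if n!='w4':cv2.imwrite(f'pics/{n}.png',i[:,:,::-1])
f=lambda im,x,y,w,h,k:cv2.resize(im[y:y+h,x:x+w],None,fx=k,fy=k,interpolation=cv2.INTER_CUBIC)
z=np.vstack([np.hstack([f(w,170,80,300,300,1.0),f(s,360,130,125,75,4)[:300]]),f(t,330,180,160,56,5)])
z=z if z.shape[1]==800 else z
cv2.imwrite('pics/z4.png',z[:,:,::-1])
E
```

```text
time_s: 9.23
ee_pos: [0.4999, 0.0368, 0.1647]
ee_rot: [180.0, -0.3, -180.0]
wrist_force: [1.1, -0.4, -1.6]
gripper_width: 0.0161
finger_force: 110.7
time_s: 9.65
ee_pos: [0.475, -0.1376, 0.1648]
ee_rot: [179.9, -0.3, 180.0]
wrist_force: [0.0, 0.1, -2.1]
gripper_width: 0.0159
finger_force: 110.7
time_s: 10.07
ee_pos: [0.4753, -0.2055, 0.1548]
ee_rot: [179.8, -0.3, 179.9]
wrist_force: [0.3, -0.3, -2.5]
gripper_width: 0.0161
finger_force: 110.8
[ 0.47721628 -0.20546459  0.15689643] [ 1.79928886e+02 -1.01200802e-01 -1.79928651e+02] [ 0.75456237 -0.78133068 -2.76072997]
```

View pics/z4.png

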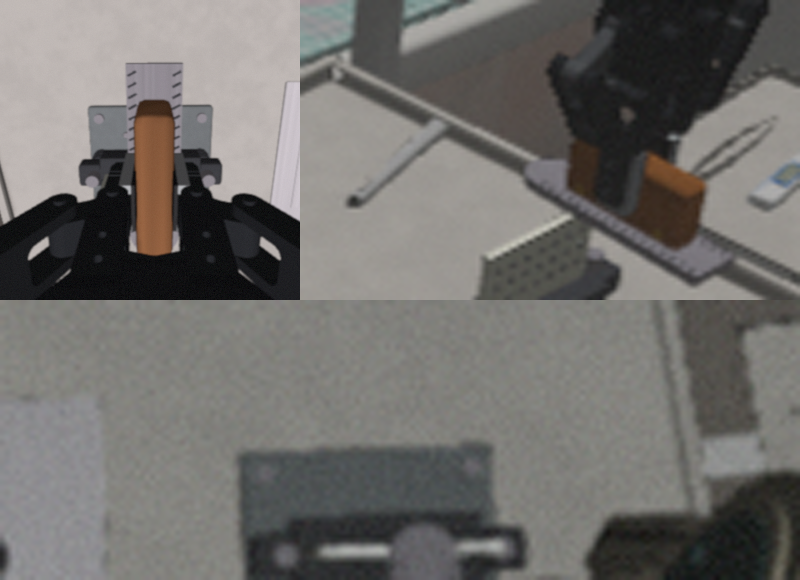

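The wrist crop shows the rasp straight in the grip, with the heel at (324.5,142) in the full picture. The nose is at scene (417,173) and top (415,224.4), just ahead of the plate edge, whose row in the top view is about 229.6. I check the numbers before stroking.

Run:
```python
from h import *
import pickle;c=pickle.load(open('c4','rb'))
print('nose',tri('scene',(417,173),'top',(415,224.4)),ray('top',(415,224.4),.145),ray('scene',(417,173),.145))
print('heel wrist',ray('wrist',(324.5,142),.148,c)) 
print('edge top',ray('top',(393.5,230.4),.105),ray('top',(432,229),.105))
print('edge scene',ray('scene',(406.2,194.5),.105),ray('scene',(432,183.5),.105))
```

```text
nose [ 0.5423738  -0.20938597  0.13569316] [ 0.54132054 -0.2079679   0.145     ] [ 0.53369147 -0.19743512  0.145     ]
heel wrist [ 0.41887155 -0.20568475  0.148     ]
edge top [ 0.53032335 -0.16691434  0.105     ] [ 0.53105847 -0.25530088  0.105     ]
edge scene [ 0.52868892 -0.16655176  0.105     ] [ 0.52367703 -0.2411684   0.105     ]
```

```bash
python3 steer.py '[0,0,0.15,0,0,0,0,0,0.12,0,0,0,0,0,0.05,0,0,0,0,0,0,0,0,0,0,0,0,0,0,0]'
python3 steer.py '[0,0,0.04,0,0,0,0,0,0.04,0,0,0,0,0,0,0,0,0,0,0,0,0,0,0]'
```

```text
time_s: 10.63
ee_pos: [0.4779, -0.2062, 0.1258]
ee_rot: [180.0, -0.0, -180.0]
wrist_force: [0.4, 0.2, -1.3]
gripper_width: 0.0161
finger_force: 110.9
time_s: 10.97
ee_pos: [0.4785, -0.2073, 0.1182]
ee_rot: [-180.0, 0.1, 180.0]
wrist_force: [-0.2, -0.8, 0.1]
gripper_width: 0.016
finger_force: 111.3
```

```bash
python3 steer.py '[0,0,0.05,0,0,0,0,0,0,0,0,0,0,0,0,0,0,0]'
python3 steer.py '[-0.08,0,0,0,0,0,-0.1,0,0,0,0,0,-0.1,0,0,0,0,0]'
```

```text
time_s: 11.22
ee_pos: [0.4784, -0.2073, 0.1131]
ee_rot: [-180.0, 0.1, 180.0]
wrist_force: [-0.2, 0.6, 1.2]
gripper_width: 0.0161
finger_force: 111.6
time_s: 11.47
ee_pos: [0.5061, -0.2069, 0.1126]
ee_rot: [180.0, -0.1, 180.0]
wrist_force: [-2.7, -0.3, 2.8]
gripper_width: 0.0163
finger_force: 111.6
```

Normal force is about 5 N and drag 2.7 N, as wanted. I finish the stroke and lift.

In the tool's units: -0.01 m is -0.1.

```bash
python3 steer.py '[-0.1,0,0,0,0,0,-0.1,0,0,0,0,0,-0.1,0,0,0,0,0,-0.1,0,0,0,0,0,-0.1,0,0,0,0,0]'
python3 steer.py '[-0.1,0,0,0,0,0,-0.1,0,0,0,0,0,-0.06,0,0,0,0,0,0,0,0,0,0,0]'
python3 steer.py '[-0.02,0,-0.2,0,0,0,0,0,-0.2,0,0,0,0,0,0,0,0,0,0,0,0,0,0,0]'
```

```text
time_s: 11.88
ee_pos: [0.5568, -0.2068, 0.1124]
ee_rot: [180.0, -0.0, -180.0]
wrist_force: [-1.6, -0.2, 2.6]
gripper_width: 0.0161
finger_force: 111.7
time_s: 12.22
ee_pos: [0.5836, -0.2071, 0.1127]
ee_rot: [-180.0, 0.1, -180.0]
wrist_force: [-2.0, 0.6, 1.5]
gripper_width: 0.0156
finger_force: 111.7
time_s: 12.55
ee_pos: [0.5851, -0.2074, 0.1534]
ee_rot: [-179.9, 0.2, 180.0]
wrist_force: [-0.8, 0.6, -2.5]
gripper_width: 0.016
finger_force: 111.0
```

```bash
python3 steer.py '[0.25,0,0,0,0,0,0.3,0,0,0,0,0,0.3,0,0,0,0,0,0.22,0,0,0,0,0,0,0,0,0,0,0]'
python3 steer.py '[0,0,0.2,0,0,0,0,0,0.13,0,0,0,0,0,0.07,0,0,0,0,0,0,0,0,0,0,0,0,0,0,0]'
python3 steer.py '[-0.08,0,0,0,0,0,-0.1,0,0,0,0,0,-0.1,0,0,0,0,0,-0.1,0,0,0,0,0,-0.1,0,0,0,0,0]'
python3 steer.py '[-0.1,0,0,0,0,0,-0.1,0,0,0,0,0,-0.1,0,0,0,0,0,-0.1,0,0,0,0,0,-0.1,0,0,0,0,0]'
python3 steer.py '[-0.07,0,0,0,0,0,0,0,0,0,0,0,-0.02,0,-0.2,0,0,0,0,0,-0.2,0,0,0,0,0,0,0,0,0]'
```

```text
time_s: 12.97
ee_pos: [0.4706, -0.2048, 0.1498]
ee_rot: [179.8, -0.4, 179.9]
wrist_force: [-0.5, 0.6, -2.2]
gripper_width: 0.0161
finger_force: 111.0
time_s: 13.38
ee_pos: [0.4773, -0.2069, 0.1127]
ee_rot: [180.0, 0.0, 180.0]
wrist_force: [-1.5, 0.0, 1.8]
gripper_width: 0.0162
finger_force: 111.6
time_s: 13.8
ee_pos: [0.5262, -0.207, 0.1129]
ee_rot: [-180.0, -0.0, -180.0]
wrist_force: [-2.8, -0.3, 2.5]
gripper_width: 0.0159
finger_force: 111.6
time_s: 14.22
ee_pos: [0.5757, -0.2069, 0.1125]
ee_rot: [180.0, -0.0, 180.0]
wrist_force: [-2.7, 0.0, 1.7]
gripper_width: 0.0158
finger_force: 111.6
time_s: 14.63
ee_pos: [0.5869, -0.2081, 0.1562]
ee_rot: [-179.9, 0.4, 180.0]
wrist_force: [2.3, -0.9, -1.1]
gripper_width: 0.0164
finger_force: 111.0
```

```bash
for k in 3 4; do
python3 steer.py '[0.25,0,0,0,0,0,0.3,0,0,0,0,0,0.3,0,0,0,0,0,0.22,0,0,0,0,0,0,0,0,0,0,0]' >/dev/null
python3 steer.py '[0,0,0.2,0,0,0,0,0,0.13,0,0,0,0,0,0.07,0,0,0,0,0,0,0,0,0,0,0,0,0,0,0]'
python3 steer.py '[-0.08,0,0,0,0,0,-0.1,0,0,0,0,0,-0.1,0,0,0,0,0,-0.1,0,0,0,0,0,-0.1,0,0,0,0,0]'
python3 steer.py '[-0.1,0,0,0,0,0,-0.1,0,0,0,0,0,-0.1,0,0,0,0,0,-0.1,0,0,0,0,0,-0.1,0,0,0,0,0]'
python3 steer.py '[-0.07,0,0,0,0,0,0,0,0,0,0,0,-0.02,0,-0.2,0,0,0,0,0,-0.2,0,0,0,0,0,0,0,0,0]'
done
python3 steer.py '[0,0,-0.15,0,0,0,0,0,0,0,0,0,0,0,0,0,0,0]'
```

```text
time_s: 15.47
ee_pos: [0.4778, -0.2071, 0.113]
ee_rot: [180.0, 0.1, 180.0]
wrist_force: [-0.5, 0.6, 2.0]
gripper_width: 0.0163
finger_force: 111.6
time_s: 15.88
ee_pos: [0.5262, -0.207, 0.1129]
ee_rot: [-180.0, -0.0, -180.0]
wrist_force: [-1.8, -1.2, 2.2]
gripper_width: 0.0158
finger_force: 111.6
time_s: 16.3
ee_pos: [0.5757, -0.2069, 0.1125]
ee_rot: [180.0, -0.0, 180.0]
wrist_force: [-2.8, -0.4, 1.8]
gripper_width: 0.016
finger_force: 111.5
time_s: 16.72
ee_pos: [0.587, -0.2081, 0.1562]
ee_rot: [-179.9, 0.4, 180.0]
wrist_force: [1.1, -0.1, -1.4]
gripper_width: 0.0161
finger_force: 111.0
time_s: 17.55
ee_pos: [0.4778, -0.2071, 0.113]
ee_rot: [180.0, 0.1, 180.0]
wrist_force: [-0.9, 0.9, 1.9]
gripper_width: 0.0164
finger_force: 111.6
time_s: 17.97
ee_pos: [0.5271, -0.2072, 0.1132]
ee_rot: [-180.0, 0.1, -180.0]
wrist_force: [-0.9, -1.1, 1.9]
gripper_width: 0.0162
finger_force: 111.3
time_s: 18.38
ee_pos: [0.5754, -0.2069, 0.1125]
ee_rot: [180.0, -0.1, 180.0]
wrist_force: [-1.9, 0.0, 2.0]
gripper_width: 0.0163
finger_force: 111.6
time_s: 18.8
ee_pos: [0.5861, -0.2079, 0.1558]
ee_rot: [-179.9, 0.3, 180.0]
wrist_force: [0.2, -0.3, -1.2]
gripper_width: 0.0161
finger_force: 111.0
time_s: 19.05
ee_pos: [0.5839, -0.2071, 0.1671]
ee_rot: [-180.0, 0.0, 180.0]
wrist_force: [-0.6, 0.1, -2.7]
gripper_width: 0.016
finger_force: 111.0
```

Four clean strokes are done. I carry the rasp back over the tin and check it before lowering.

In the tool's units: 0.035 m is 0.35, 0.028 m is 0.28.

```bash
python3 steer.py '[0.05,0.28,0,0,0,0,0.05,0.35,0,0,0,0,0.05,0.35,0,0,0,0,0.05,0.35,0,0,0,0,0.05,0.35,0,0,0,0]' >/dev/null
python3 steer.py '[0.05,0.35,0,0,0,0,0.05,0.35,0,0,0,0,0.05,0.35,0,0,0,0,0.05,0.35,0,0,0,0,0.05,0.35,0,0,0,0]'
python3 steer.py '[0.05,0.35,0,0,0,0,0,0.3,0,0,0,0,0,0,0.4,0,0,0,0,0,0,0,0,0,0,0,0,0,0,0]'
python3 - <<'E'
from h import *
w=cams.snapshot('wrist');s=cams.snapshot('scene');t=cams.snapshot('top');o=telemetry.observe();print(o['ee_pos'],o['wrist_force'])
f=lambda im,x,y,w,h,k:cv2.resize(im[y:y+h,x:x+w],None,fx=k,fy=k,interpolation=cv2.INTER_CUBIC)
z=np.vstack([np.hstack([w[80:380,170:470],f(s,200,205,125,75,4)[:300]]),f(s,200,150,266,93,3)[:,:800][:,:,:] if 0 else f(s,200,150,320,104,2.5)[:260]])
cv2.imwrite('pics/z5.png',z[:,:,::-1])
E
```

```text
time_s: 19.88
ee_pos: [0.5324, 0.1375, 0.1659]
ee_rot: [-180.0, -0.1, 180.0]
wrist_force: [1.4, -0.5, -2.5]
gripper_width: 0.016
finger_force: 111.0
time_s: 20.3
ee_pos: [0.5251, 0.2005, 0.1239]
ee_rot: [-179.9, -0.5, -180.0]
wrist_force: [0.1, -0.6, -2.3]
gripper_width: 0.0161
finger_force: 110.9
[0.52964119 0.20050842 0.12826996] [ 0.30573035 -0.29814452 -2.00608865]
```

View pics/z5.png

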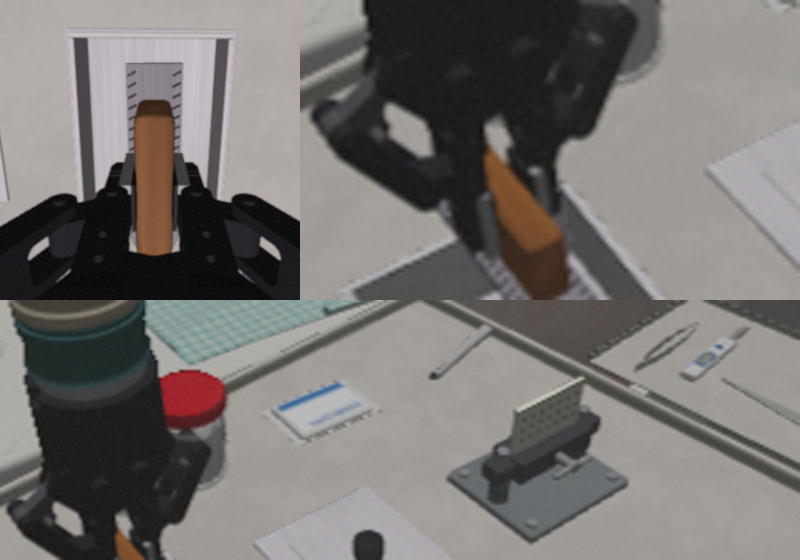

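The wrist crop shows the rasp unslipped in the grip (heel at row 62 as before) and centred over the tin. The jar, pack, lid and holder stand as they were. Now I lower it.

```bash
python3 steer.py '[0,0,0.2,0,0,0,0,0,0.3,0,0,0,0,0,0.3,0,0,0,0,0,0.15,0,0,0,0,0,0.06,0,0,0]'
python3 steer.py '[0,0,0.05,0,0,0,0,0,0,0,0,0,0,0,0,0,0,0]'
python3 steer.py '[0,0,0.02,0,0,0,0,0,0,0,0,0]'
```

```text
time_s: 20.87
ee_pos: [0.5279, 0.1998, 0.0251]
ee_rot: [-180.0, -0.2, 179.9]
wrist_force: [-0.9, -0.4, -3.8]
gripper_width: 0.0163
finger_force: 111.0
time_s: 21.12
ee_pos: [0.5307, 0.2011, 0.0232]
ee_rot: [180.0, 0.2, 180.0]
wrist_force: [0.6, -0.2, -2.2]
gripper_width: 0.016
finger_force: 111.0
time_s: 21.28
ee_pos: [0.5302, 0.2013, 0.0209]
ee_rot: [180.0, 0.1, 180.0]
wrist_force: [-1.2, 0.1, -1.9]
gripper_width: 0.0163
finger_force: 111.0
```

```bash
python3 steer.py '[0,0,0.015,0,0,0,0,0,0,0,0,0,0,0,0,0,0,0]'
python3 steer.py '[0,0,0.01,0,0,0,0,0,0,0,0,0]'
```

```text
time_s: 21.53
ee_pos: [0.5298, 0.2013, 0.0189]
ee_rot: [180.0, 0.1, 180.0]
wrist_force: [0.2, 0.9, 0.5]
gripper_width: 0.016
finger_force: 111.4
time_s: 21.7
ee_pos: [0.5298, 0.2013, 0.0188]
ee_rot: [180.0, 0.1, 180.0]
wrist_force: [-2.6, -0.8, 8.0]
gripper_width: 0.0161
finger_force: 112.8
```

On the floor of the tin. I release, retreat and look.

In the tool's units: -0.001 m is -0.01.

```bash
python3 steer.py '[0,0,-0.01,0,0,0,0,0,0,0,0,0]'
python3 steer.py '[0,0,0,0,0,0,0,0,0,0,0,0,0,0,0,0,0,0,0,0,0,0,0,0]' .04
python3 steer.py '[0,0,-0.2,0,0,0,0,0,-0.35,0,0,0,0,0,-0.35,0,0,0,0,0,-0.35,0,0,0,0,0,-0.35,0,0,0]'
python3 steer.py '[0.3,0,0,0,0,0,0.3,0,0,0,0,0,0.3,0,-0.1,0,0,0,0.2,0,0,0,0,0,0,0,0,0,0,0]'
python3 steer.py '[0,0,0,0,0,0,0,0,0,0,0,0,0,0,0,0,0,0]'
python3 - <<'E'
from h import *
s=cams.snapshot('scene');t=cams.snapshot('top')
z=np.vstack([cv2.resize(s[140:350,180:480],None,fx=2,fy=2)[:420],cv2.resize(t[130:220,200:500] if 0 else t[130:270,200:500],(600,280))[:180+100]])[:600]
cv2.imwrite('pics/z6.png',z[:,:,::-1])
E
```

```text
time_s: 21.87
ee_pos: [0.5293, 0.2012, 0.0189]
ee_rot: [180.0, 0.0, 180.0]
wrist_force: [-1.0, 0.3, 3.7]
gripper_width: 0.0162
finger_force: 111.9
time_s: 22.2
ee_pos: [0.5289, 0.201, 0.018]
ee_rot: [-180.0, -0.0, 180.0]
wrist_force: [-0.6, -0.1, 0.5]
gripper_width: 0.0402
finger_force: 0.0
time_s: 22.62
ee_pos: [0.5285, 0.2009, 0.1795]
ee_rot: [-180.0, -0.0, 180.0]
wrist_force: [-0.0, -0.4, -0.0]
gripper_width: 0.0397
finger_force: 0.0
time_s: 23.03
ee_pos: [0.4146, 0.2007, 0.188]
ee_rot: [-180.0, -0.2, -179.9]
wrist_force: [-0.8, -0.4, -0.2]
gripper_width: 0.0402
finger_force: 0.0
time_s: 23.28
ee_pos: [0.4201, 0.2011, 0.1882]
ee_rot: [180.0, 0.0, 180.0]
wrist_force: [-0.3, 0.5, -0.1]
gripper_width: 0.04
finger_force: 0.0
```

View pics/z6.png

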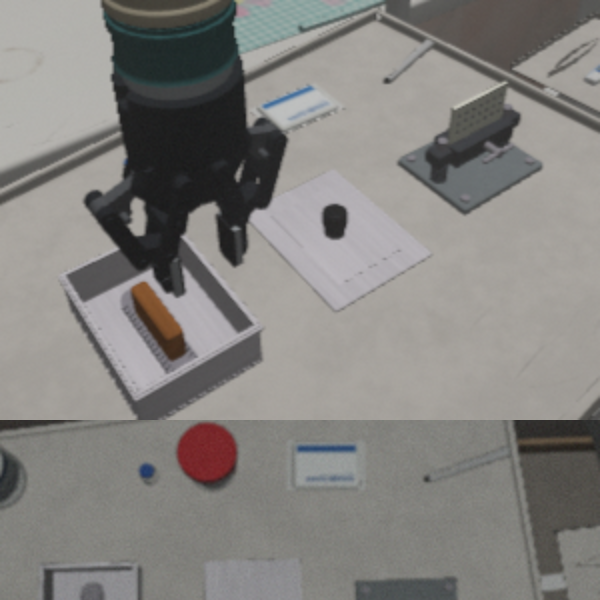

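The rasp lies flat and blade down in the tin (scene crop about (158,320)), and the lid lies flat with its knob at (335,220). The jar, vial and pack are undisturbed in the top view, and the gripper is clear of everything.

```bash
python3 -c "
from bench import bot, cams, telemetry
print(bot.hand_in())"
```

```text
the job is handed in; nothing more can be done
None
```

I handed the job in at about 23 s: lid flat on the tray top, four forward strokes (about 4 N down, some 6–8 mm of jaw sink) with the rasp lifted clear for every return, then the rasp laid flat, blade down, in the tin with the lid off and the other things undisturbed.

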